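# Put four lab vessels back on their own places

### The job

The four vessels on the lab bench are standing on one another's places. Put each one upright in the middle of its own place: the stoppered conical flask on the round stirrer, the open beaker on the pan of the scale, the amber bottle on the slatted drip stand, and the lidded jar on the hexagonal cork mat. Use the empty square rubber pad as the spare spot on the way, and never let a vessel touch down on the bare bench.

Things in the scene. Friction and masses are not known exactly. Their poses are not given: they have to be found in the camera images.
- flask: Stoppered conical flask of clear glass, 100-170 g. Loose, starts upright on one of the places. Origin: centre of its underside; z up its axis; round. Foot 66 mm across, the cone narrows to a straight neck 28 mm across from 72 to 100 mm up; dark rubber stopper (29 mm, 32 mm at its top) from 100 to 116 mm, the full height. Grip the neck.
- beaker: Open straight-sided beaker of clear glass with a small spout, 65-120 g. Loose, starts upright on one of the places. Origin: centre of its underside; z up its axis; round. Outside diameter 52 mm, height 72 mm, wall 3 mm. Can be gripped across the outside below the rim.
- bottle: Amber glass reagent bottle with a paper band and a black screw cap, 135-235 g. Loose, starts upright on one of the places. Origin: centre of its underside; z up its axis; round. Body 56 mm across up to 66 mm, shoulder to 84 mm, cap 34 mm across from 88 to 112 mm, the full height. Can be gripped by the cap.
- jar: Short opaque white plastic jar with a grey lid, 80-145 g. Loose, starts upright on one of the places. Origin: centre of its underside; z up its axis; round. Body 50 mm across, lid 53 mm across from 50 to 70 mm above the underside; full height 70 mm. Can be gripped by the lid.
- stirrer: Thin magnetic stirrer: a round white disc 116 mm across with a raised round plate 100 mm across, the standing spot, and a small grey control block with a black knob (up to 19 mm high) at its -x edge. Fixed; the spot's flat top is 20 mm above the bench. Origin: on the bench, under the centre of the standing spot; z up.
- scale: Flat bench scale: grey rectangular body 136 x 94 mm, with a square steel pan 86 x 86 mm, the standing spot, over the part towards +x and a dark display on the part towards -x (body from 89 mm on the -x side to 47 mm on the +x side of the origin). Fixed; the spot's flat top is 20 mm above the bench. Origin: on the bench, under the centre of the standing spot; z up.
- drip_stand: Slatted drip stand: white square, 106 x 106 mm, with seven parallel bars (8 mm wide, 8 mm gaps, along its x axis) on top; the standing spot is its middle. Fixed; the spot's flat top is 20 mm above the bench. Origin: on the bench, under the centre of the standing spot; z up.
- cork_mat: Thick hexagonal cork mat, 122 mm across its corners, 106 mm across its flats; the standing spot is its middle. Fixed; the spot's flat top is 20 mm above the bench. Origin: on the bench, under the centre of the standing spot; z up.
- spare_pad: Plain dark rubber pad, 110 x 110 mm square, empty at the start: the spare spot. Its standing spot is its middle. Fixed; the spot's flat top is 20 mm above the bench. Origin: on the bench, under the centre of the standing spot; z up.
Not all that is in view belongs to the job. Leave any yellow look-alike of the flask alone.

How it is judged:
By the outcome, as a careful person would: the job done as asked, in the order asked, and still so for the second after the job is handed in, with the robot touching nothing.
It also fails if it takes over 120 s, if anything falls off the work surface, if the arm or the gripper's body presses on something with over 40 N, if the wrist force passes 120 N, or if a joint passes its speed limit or range.

### The arm

A 6-joint arm with a two-finger parallel gripper is mounted at the origin on the work surface. World frame = base frame: x ahead of the robot, y to its left, z up, the work surface at z = 0. Lengths are in m, angles in rad, forces in N, time in s.
With the tool pointing down it reaches from about 0.35 to 1 m from the base axis. Payload 7.1 kg.
Tool frame: the origin (TCP) lies between the finger pads; the fingertips stand 22 mm ahead of it and the grasp point (between the pads) lies 3 mm ahead of it; x points along the fingers, y is the direction in which the jaws open and shut, and the axes are right-handed (so a half turn about x gives the same grasp; the last joint's range is limited). The gripper opens to 85 mm and grips with 20 to 120 N. Pads are 22 mm wide; open, the fingers measure 114 mm over their backs; the gripper's body (76 mm by 85 mm) begins 54 mm behind the grasp point. The pads swing forward as they close: fully open they stand 13 mm farther back than shut.
Start: joints at [1.28, 0.423, 1.63, -0, 1.089, -0.019], TCP at [0.168, 0.602, 0.253] pointing down, gripper open.
Joint ranges: [-3, 3], [-0.9, 2.11], [0.09, 2.58], [-1.31, 4.45], [0.11, 2.69], [-2.54, 2.54]. Speed limits (rad/s): [2.39, 2.39, 3.01, 3.14, 3.14, 3.14].

### API

Orientations are given as a rotation vector (axis times angle).
In Python, from rig import manip gives the robot as it stands. The module is installed in compiled form; this text tells all that it offers. Calls block until the motion is done:
- manip.move_to(position, orientation): joint-space move of the TCP to a pose.
- manip.servo_line(position, orientation=None, rate=0.15): straight line of the TCP; orientation=None keeps the orientation; rate is the mean speed in m/s.
- manip.set_joints(angles): joint-space move.
- manip.command_gripper(opening, f_grip=None): finger opening in m; f_grip is the grip in N (None keeps the last); returns when the fingers have stopped.
- manip.hold(seconds).
- manip.solve_ik(position, orientation): joint angles nearest the present ones, or None.
- manip.camera(name): name is "scene" or "side" or "wrist"; returns a dict with "image" (420x560x3 uint8, red, green, blue), "fx", "fy", "cx", "cy" (pixels), "k1" (the pictures are not rectified: a ray, as slopes to the right and down, at radius r is drawn at 1 + k1 r^2 times it, then the intrinsics apply), "cam_to_world" (4x4, takes a point from camera to world coordinates); the wrist camera has in their place "mount" (4x4, takes a point from camera to tool coordinates, whose origin is the TCP and whose axes are the tool frame's). Camera axes: x right, y down, z forward; pixel columns grow to the right and rows downward; lengths in m; the calibration is good to about 2 mm. A picture is of the moment at which its call begins: read the wrist's pose just before it. There is no depth.
A pose or a line that the arm cannot do raises manip.IKError and nothing moves.
- manip.sign_off(): hands the job in, once; it reports no verdict.
Readings, each from a call of its own:
- manip.get_time(): time.
- manip.get_joint_positions(): joint angles.
- manip.get_joint_vel(): joint speeds.
- manip.get_tau(): joint torques, N m.
- manip.get_position(): TCP position.
- manip.get_ee_rot(): TCP orientation.
- manip.get_contact_force(): force on the tool from outside, world axes, zero at the start.
- manip.get_torque(): the same for the moment, N m.
- manip.get_width(): finger opening in m.
Only numpy, scipy, OpenCV 4.12 (cv2) and the standard library are available. Lean on these libraries where they do the work, as an engineer would, in place of code of your own. Each camera call takes 0.05 s, during which the arm holds its last target.

## Working session

There is one attempt and no reset: what is moved stays moved. The work goes in short steps, each a Python script; the robot and the scene stay as the last script left them, time stands still between calls to the robot, and variables do not carry over. Pictures are saved under pics/ and viewed, and the job is handed in when it is done.

```bash
mkdir -p pics; python3 - <<'E'
from rig import manip
import cv2,numpy as np
for n in ("scene","side","wrist"):
    c=manip.camera(n); cv2.imwrite(f"pics/a_{n}.png",c["image"][:,:,::-1])
    print(n,c["fx"],c["fy"],c["cx"],c["cy"],c["k1"]); print(np.round(c.get("cam_to_world",c.get("mount")),4).tolist())
print(manip.get_position(),manip.get_ee_rot(),manip.get_time())
E
```

```text
scene 422.81456351133886 422.81456351133886 283.6284825917525 216.44793337671337 -0.11590237702255508
[[0.6997, 0.5377, -0.4705, 0.9739], [0.7144, -0.531, 0.4557, -0.377], [-0.0048, -0.655, -0.7557, 0.6936], [0.0, 0.0, 0.0, 1.0]]
side 486.33496234724527 486.33496234724527 284.40457183331074 211.72987099827623 -0.080656337048655
[[-0.9322, -0.2029, 0.2996, 0.2812], [-0.3618, 0.5343, -0.764, 0.6385], [-0.005, -0.8206, -0.5715, 0.547], [0.0, 0.0, 0.0, 1.0]]
wrist 349.39495537348375 349.39495537348375 278.84951246391523 202.99839751796924 -0.017832452972403583
[[0.0005, -0.299, 0.9542, -0.1199], [1.0, -0.0001, -0.0006, -0.0003], [0.0003, 0.9542, 0.299, -0.0768], [0.0, 0.0, 0.0, 1.0]]
[0.16765849 0.60167605 0.25272731] [ 0.21241143  1.56040994 -0.2142913 ] 0.15
```

View pics/a_scene.png

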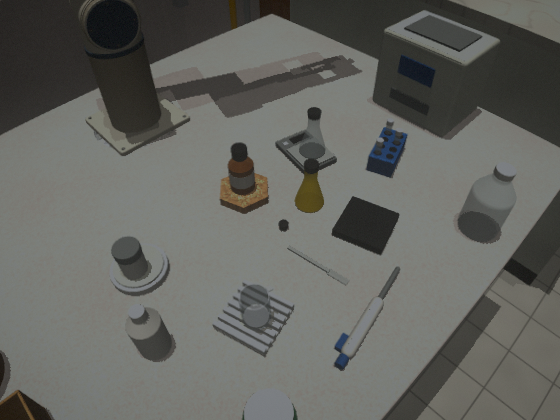

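View pics/a_side.png

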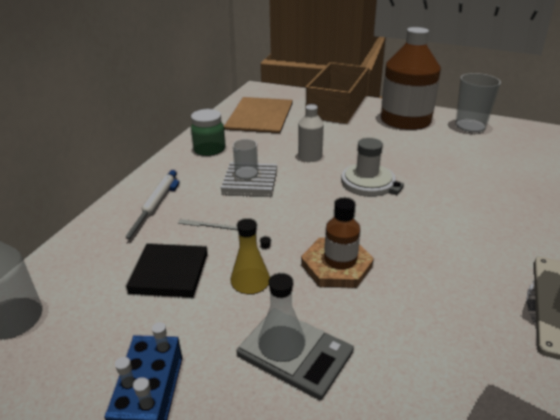

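View pics/a_wrist.png

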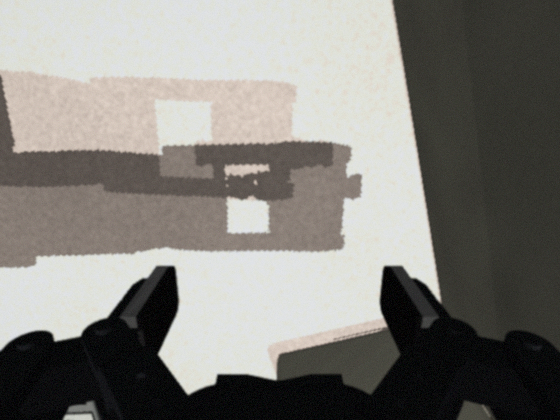

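The jar is on the stirrer, the bottle on the cork, the beaker on the drip stand and the flask on the scale, with the spare pad empty. In the order listed: jar→spare, flask→stirrer, beaker→scale, bottle→drip stand, jar→cork. I'll enlarge the pictures to measure positions.

```bash
cat > h.py <<'E'
import numpy as np,cv2
from rig import manip
from scipy.spatial.transform import Rotation as R
def camT(c):
    if "cam_to_world" in c: return np.array(c["cam_to_world"])
    return c["T"]
def undist(c,uv):
    uv=np.atleast_2d(np.asarray(uv,float)); d=(uv-[c["cx"],c["cy"]])/[c["fx"],c["fy"]]
    p=d.copy()
    for _ in range(30): p=d/(1+c["k1"]*(p**2).sum(1,keepdims=True))
    return p
def onplane(c,uv,z):
    p=undist(c,uv);T=camT(c); d=np.c_[p,np.ones(len(p))]@T[:3,:3].T; o=T[:3,3]
    return o+d*((z-o[2])/d[:,2])[:,None]
def proj(c,P):
    T=camT(c); q=(np.atleast_2d(P)-T[:3,3])@T[:3,:3]; p=q[:,:2]/q[:,2:]
    p=p*(1+c["k1"]*(p**2).sum(1,keepdims=True)); return p*[c["fx"],c["fy"]]+[c["cx"],c["cy"]]
def wrist():
    x=np.array(manip.get_position());r=R.from_rotvec(manip.get_ee_rot()).as_matrix()
    c=manip.camera("wrist");T=np.eye(4);T[:3,:3]=r;T[:3,3]=x;c["T"]=T@np.array(c["mount"]);return c
def save(c,n,box=None,s=1):
    im=c["image"][:,:,::-1].copy()
    if box: x0,y0,x1,y1=box; im=cv2.resize(im[y0:y1,x0:x1],None,fx=s,fy=s,interpolation=cv2.INTER_CUBIC)
    cv2.imwrite(f"pics/{n}.png",im)
def circ(x,y,z,r,n=60):
    t=np.linspace(0,2*np.pi,n);return np.c_[x+r*np.cos(t),y+r*np.sin(t),0*t+z]
E
python3 - <<'E'
import cv2,numpy as np
for n,(x0,y0,x1,y1) in dict(scene=(90,90,410,360),side=(110,120,430,400)).items():
    im=cv2.imread(f"pics/a_{n}.png")[y0:y1,x0:x1]
    im=cv2.convertScaleAbs(im,alpha=1.5,beta=20)
    s=2.1;im=cv2.resize(im,None,fx=s,fy=s,interpolation=cv2.INTER_CUBIC)
    for v in range(x0,x1,20): 
        cv2.putText(im,str(v),(int((v-x0)*s),8),0,.3,(0,0,255),1); cv2.line(im,(int((v-x0)*s),10),(int((v-x0)*s),14),(0,0,255))
    for v in range(y0,y1,20): cv2.putText(im,str(v),(0,int((v-y0)*s)+3),0,.3,(0,0,255),1)
    cv2.imwrite(f"pics/b_{n}.png",im)
E
```

```text
(no output)
```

View pics/b_scene.png

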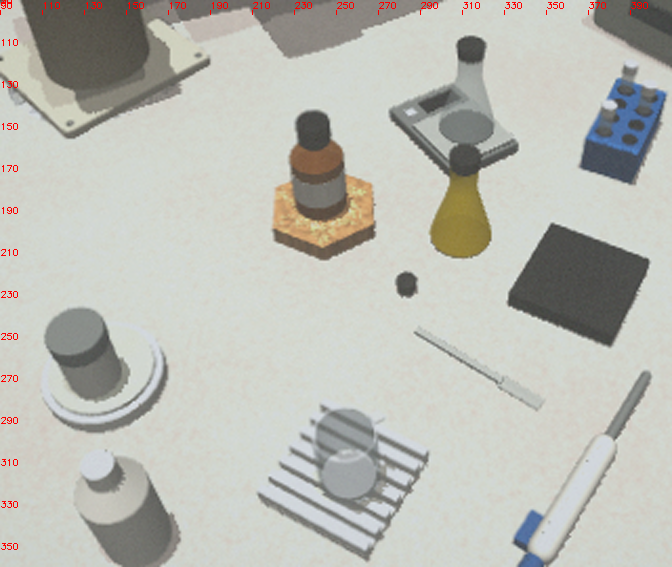

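View pics/b_side.png

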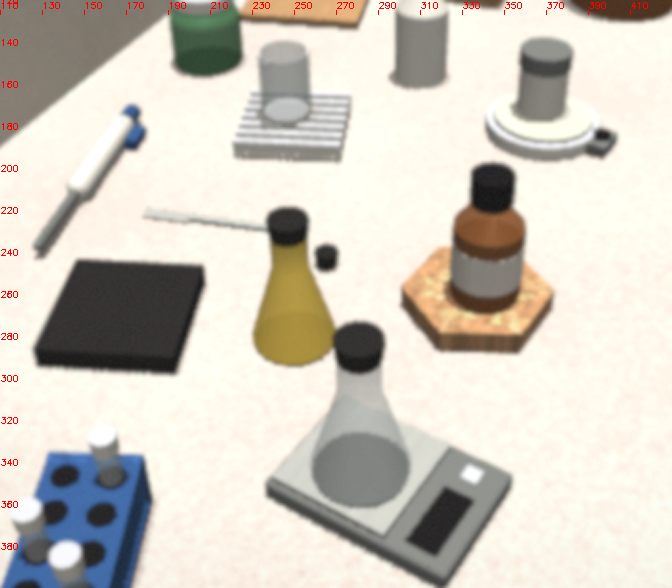

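```bash
cat > m.py <<'E'
from h import *
S=manip.camera("scene");D=manip.camera("side")
def s(*p): return np.array(p)/2.1+[90,90]
def d(*p): return np.array(p)/2.1+[110,120]
def show(n,p,q,z):
    a=onplane(S,s(*p),z);b=onplane(D,d(*q),z)
    print(n,np.round(a[:,:2].mean(0),4),np.round(b[:,:2].mean(0),4)); return a,b
for n,p,q,z in [("pad",[(553,224),(649,261),(611,333),(510,291)],[(78,261),(204,267),(177,360),(37,350)],.02),
 ("drip",[(322,403),(428,454),(368,549),(260,493)],[(251,93),(350,97),(341,148),(235,143)],.02),
 ("cork",[(374,182),(273,225),(374,222),(275,187)],[(402,293),(440,248),(527,250),(553,291),(519,335),(434,335)],.02),
 ("jar",[(79,330)],[(546,50)],.09),("bottle",[(313,121)],[(493,175)],.132),("flask",[(471,44)],[(358,331)],.136),
 ("beakb",[(349,474)],[(287,108)],.02),("beakt",[(346,430)],[(284,53)],.092),
 ("scalebody",[(390,113),(517,146)],[(267,482),(512,477),(443,582)],.017)]:
    a,b=show(n,p,q,z)
    if len(p)>1: 
      for w in(a,b): print("  edges",np.round(np.linalg.norm(np.diff(w,axis=0),axis=1),3),"ang",np.round(np.degrees(np.arctan2(*np.diff(w,axis=0)[:,[1,0]].T)),1)); print(np.round(w[:,:2],4).tolist())
E
python3 m.py
```

```text
pad [0.6861 0.1434] [0.6779 0.1474]
  edges [0.106 0.105 0.106] ang [  16.3  -74.6 -163.8]
[[0.6212, 0.1788], [0.7231, 0.2086], [0.7508, 0.1078], [0.6493, 0.0782]]
  edges [0.107 0.109 0.108] ang [-163.2  108.1   15.8]
[[0.7454, 0.1117], [0.6433, 0.0808], [0.6096, 0.184], [0.7131, 0.2133]]
drip [ 0.6823 -0.1693] [ 0.6722 -0.161 ]
  edges [0.106 0.098 0.103] ang [  16.9  -74.2 -162.5]
[[0.6171, -0.1374], [0.719, -0.1064], [0.7458, -0.2011], [0.6474, -0.2321]]
  edges [0.105 0.1   0.104] ang [-164.1  107.    15.7]
[[0.7374, -0.1941], [0.6366, -0.2229], [0.6075, -0.1275], [0.7075, -0.0995]]
cork [0.4295 0.0277] [0.4243 0.0289]
  edges [0.123 0.106 0.122] ang [-102.8   47.6 -160.5]
[[0.4429, 0.0885], [0.4157, -0.0312], [0.4872, 0.0472], [0.3723, 0.0064]]
  edges [0.067 0.073 0.055 0.061 0.064] ang [ -98.9 -161.4  126.    78.    20.7]
[[0.4807, 0.0536], [0.4704, -0.0123], [0.4014, -0.0355], [0.3693, 0.0088], [0.3819, 0.0681], [0.4419, 0.0908]]
jar [ 0.4521 -0.2654] [ 0.4444 -0.2638]
bottle [0.4257 0.0276] [0.4205 0.0299]
flask [0.4509 0.2279] [0.4495 0.224 ]
beakb [ 0.6859 -0.1672] [ 0.6886 -0.1789]
beakt [ 0.6869 -0.1658] [ 0.6806 -0.163 ]
scalebody [0.4395 0.2164] [0.408  0.2491]
  edges [0.158] ang [23.4]
[[0.3671, 0.185], [0.512, 0.2478]]
  edges [0.159 0.093] ang [-157.6   78.8]
[[0.5003, 0.2593], [0.3529, 0.1986], [0.3708, 0.2895]]
```

```bash
cat >> h.py <<'E'
def ori(a):
    x=np.array([0,0,-1.]);y=np.array([np.cos(a),np.sin(a),0]);return R.from_matrix(np.c_[x,y,np.cross(x,y)]).as_rotvec()
def yaw(): 
    m=R.from_rotvec(manip.get_ee_rot()).as_matrix();return np.arctan2(m[1,1],m[0,1])
E
python3 - <<'E'
from h import *
print(np.round(R.from_rotvec(manip.get_ee_rot()).as_matrix(),3),np.degrees(yaw()))
S=manip.camera("scene");D=manip.camera("side")
print("yellow",onplane(S,np.array([(461,235)])/2.1+90,0),onplane(D,np.array([(294,335)])/2.1+[110,120],0))
a0=yaw()-manip.get_joint_positions()[0]
for n,x,y in [("stirrer",.45,-.264),("drip",.68,-.167),("pad",.682,.145),("cork",.426,.028),("scale",.45,.226)]:
  for k in (0,np.pi,-np.pi):
   for z in(.25,.1):
    q=manip.solve_ik([x,y,z],ori(np.arctan2(y,x)+a0+k)); print(n,k,z,None if q is None else np.round(q,2))
E
```

```text
[[-0.     0.268  0.963]
 [-0.001  0.963 -0.268]
 [-1.    -0.001 -0.   ]] 74.42836120983058
yellow [[0.55195008 0.11265636 0.        ]] [[0.55028191 0.10908222 0.        ]]
stirrer 0 0.25 [-0.55  0.28  1.86 -0.    1.01 -0.04]
stirrer 0 0.1 [-0.55  0.51  1.95 -0.    0.68 -0.04]
stirrer 3.141592653589793 0.25 None
stirrer 3.141592653589793 0.1 None
stirrer -3.141592653589793 0.25 None
stirrer -3.141592653589793 0.1 None
drip 0 0.25 [-0.26  0.54  1.45 -0.    1.15 -0.04]
drip 0 0.1 [-0.26  0.71  1.53 -0.    0.9  -0.04]
drip 3.141592653589793 0.25 None
drip 3.141592653589793 0.1 None
drip -3.141592653589793 0.25 None
drip -3.141592653589793 0.1 None
pad 0 0.25 [ 0.19  0.53  1.46  0.    1.15 -0.04]
pad 0 0.1 [ 0.19  0.71  1.54  0.    0.9  -0.04]
pad 3.141592653589793 0.25 None
pad 3.141592653589793 0.1 None
pad -3.141592653589793 0.25 None
pad -3.141592653589793 0.1 None
cork 0 0.25 [ 0.04  0.13  2.05 -0.    0.96 -0.05]
cork 0 0.1 [ 0.04  0.42  2.15 -0.    0.58 -0.05]
cork 3.141592653589793 0.25 None
cork 3.141592653589793 0.1 None
cork -3.141592653589793 0.25 None
cork -3.141592653589793 0.1 None
scale 0 0.25 [ 0.44  0.25  1.9   0.    0.99 -0.04]
scale 0 0.1 [ 0.44  0.49  1.99  0.    0.66 -0.04]
scale 3.141592653589793 0.25 None
scale 3.141592653589793 0.1 None
scale -3.141592653589793 0.25 None
scale -3.141592653589793 0.1 None
```

```bash
python3 - <<'E'
from h import *
import pickle
out={}
for n,x,y in [("scale",.45,.226),("pad",.682,.145),("drip",.68,-.167),("stirrer",.45,-.264),("cork",.426,.028)]:
    z=.27
    manip.move_to([x,y,z],ori(np.arctan2(y,x)));manip.hold(.15)
    c=wrist();out[n]=c;save(c,"w_"+n)
    print(n,manip.get_time(),np.round(manip.get_position(),4))
pickle.dump(out,open("w.pkl","wb"))
ims=[cv2.imread(f"pics/w_{n}.png") for n in out]
ims=[cv2.convertScaleAbs(i,alpha=1.3,beta=10) for i in ims]
for n,i in zip(out,ims): cv2.imwrite(f"pics/w_{n}.png",i)
E
```

```text
scale 2.2667 [0.4498 0.2267 0.2699]
pad 3.4333 [0.6811 0.146  0.2706]
drip 4.825 [ 0.6803 -0.1655  0.27  ]
stirrer 6.0083 [ 0.4511 -0.2637  0.2699]
cork 7.3333 [0.4264 0.0271 0.27  ]
```

View pics/w_scale.png

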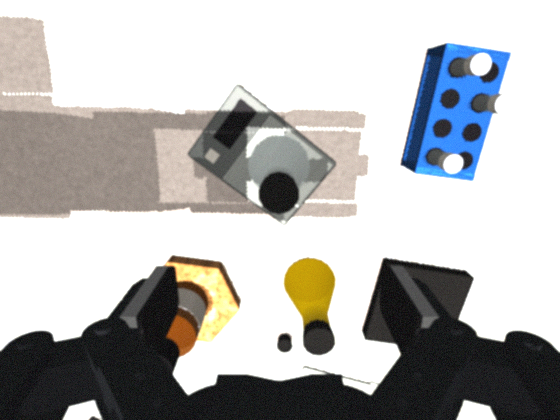

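View pics/w_pad.png

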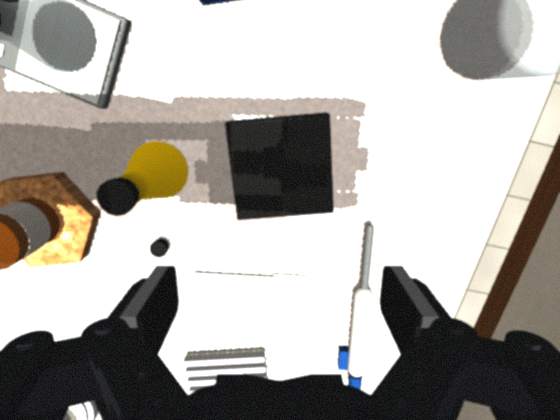

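View pics/w_drip.png

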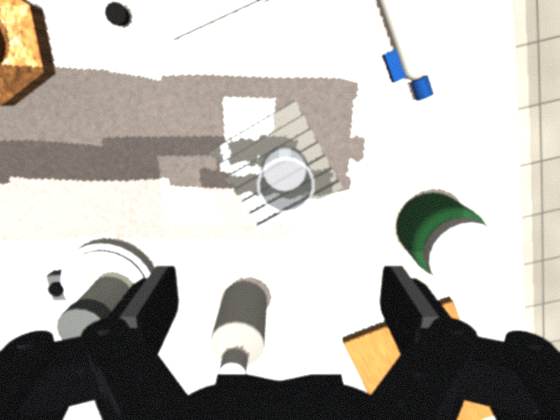

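View pics/w_stirrer.png

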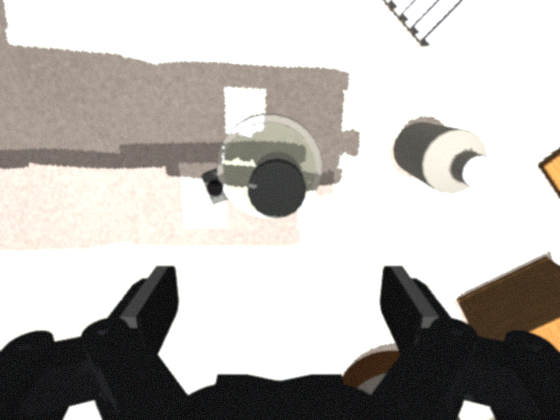

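View pics/w_cork.png

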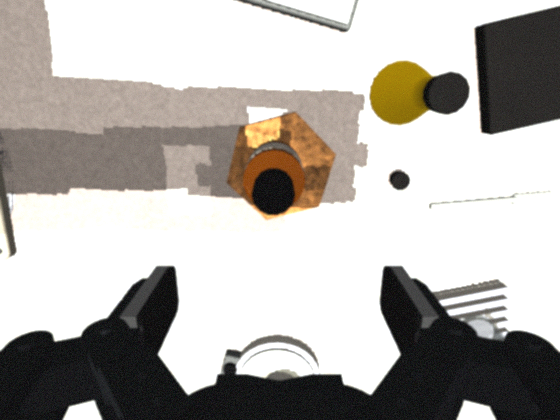

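```bash
python3 - <<'E'
import pickle,cv2,numpy as np
w=pickle.load(open("w.pkl","rb"))
for n,(x0,y0) in dict(scale=(180,75),drip=(205,90),stirrer=(195,100),cork=(210,95),pad=(210,90)).items():
    im=w[n]["image"][y0:y0+160,x0:x0+170,::-1].astype(float)
    im=255*(im/255)**1.3
    s=3.6;im=cv2.resize(im.clip(0,255).astype(np.uint8),None,fx=s,fy=s,interpolation=cv2.INTER_CUBIC)
    for v in range(0,170,10):
        cv2.putText(im,str(v+x0),(int(v*s)-8,8),0,.3,(0,0,255),1); cv2.putText(im,str(v+y0),(0,int(v*s)+3),0,.3,(0,0,255),1)
        cv2.line(im,(int(v*s),10),(int(v*s),14),(0,0,255));cv2.line(im,(20,int(v*s)),(24,int(v*s)),(0,0,255))
    cv2.imwrite(f"pics/z_{n}.png",im)
E
```

```text
(no output)
```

View pics/z_scale.png

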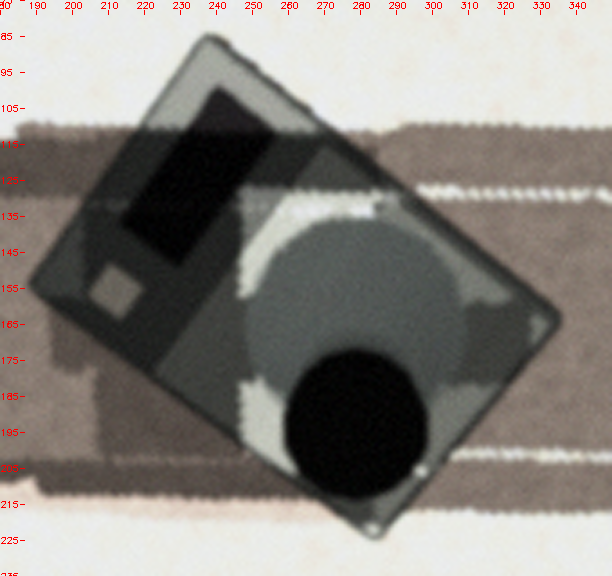

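View pics/z_drip.png

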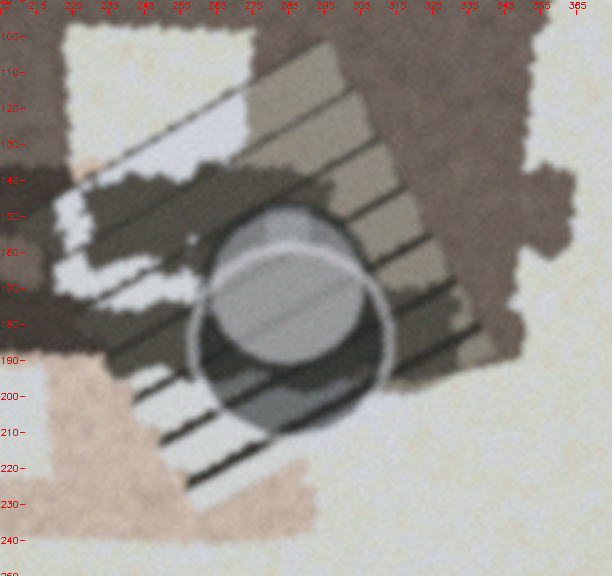

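View pics/z_stirrer.png

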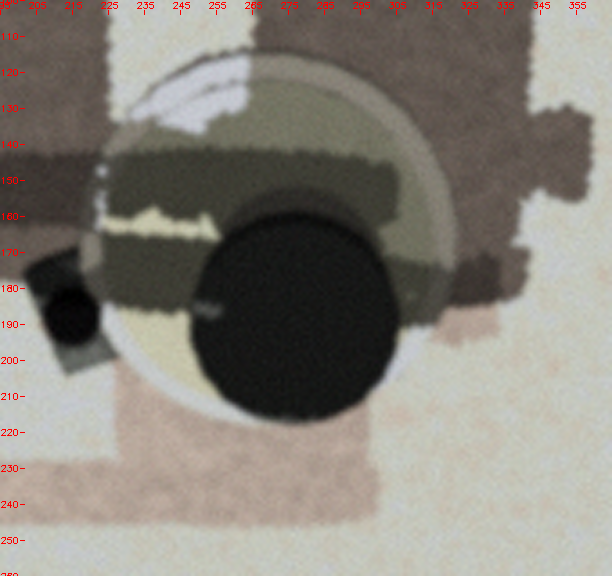

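View pics/z_cork.png

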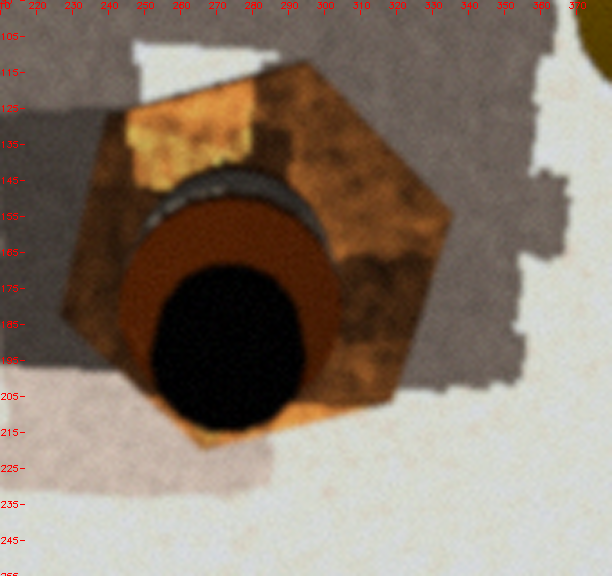

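View pics/z_pad.png

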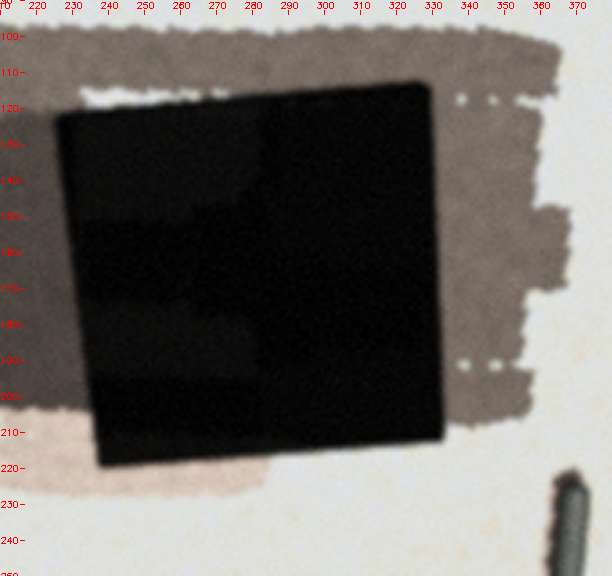

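```bash
cat > m2.py <<'E'
from h import *
import pickle
from scipy.optimize import least_squares
w=pickle.load(open("w.pkl","rb"))
off=dict(scale=(180,75),drip=(205,90),stirrer=(195,100),cork=(210,95),pad=(210,90))
def P(n,pts,z): return onplane(w[n],np.array(pts)/3.6+off[n],z)[:,:2]
def fit(n,pts,model,z,th0):
    a=P(n,pts,z);model=np.array(model)
    def f(v): 
        c,s=np.cos(v[2]),np.sin(v[2]);return (model@np.array([[c,s],[-s,c]])+v[:2]-a).ravel()
    best=min((least_squares(f,[*a.mean(0),t]) for t in np.arange(0,6.28,.5)),key=lambda r:r.cost)
    print(n,np.round(best.x[:2],4),"th",round(np.degrees(best.x[2])%360,1),"resid mm",np.round(best.fun*1e3,1))
    for nm,c in zip("SD",(S,D)):
        pass
    return best.x
S=D=None
sq=lambda h:[(-h,-h),(-h,h),(h,h),(h,-h)]
for z in(.012,.016,.02):
  fit("scale",[(209,33),(560,318),(375,540),(28,285)],[(-.089,.047),(.047,.047),(.047,-.047),(-.089,-.047)],z,0)
fit("drip",[(330,38),(497,355),(190,510),(75,192)],[(.053,.053),(.053,-.053),(-.053,-.053),(-.053,.053)],.02,0)
fit("pad",[(57,116),(430,83),(443,440),(100,467)],[(-.055,.055),(.055,.055),(.055,-.055),(-.055,-.055)],.02,0)
t=-np.arange(6)*np.pi/3
fit("cork",[(308,60),(453,213),(390,402),(205,449),(62,318),(107,110)],np.c_[np.cos(t),np.sin(t)]*.061,.02,0)
print("stirrer disc",P("stirrer",[(269,238)],.014),np.ptp(P("stirrer",[(82,238),(456,238)],.014),axis=0),"plate",P("stirrer",[(269,244)],.02))
print("jar",P("stirrer",[(295,316)],.09)); print("bottle",P("cork",[(228,347)],.132))
print("flask",P("scale",[(356,423)],.136),P("scale",[(356,328)],.02)); print("beaker",P("drip",[(291,338)],.092),P("drip",[(287,285)],.02))
E
python3 m2.py
```

```text
scale [0.4497 0.2217] th 348.6 resid mm [-1.4  1.2  2.   1.   0.9 -1.5 -1.5 -0.7]
scale [0.4496 0.2224] th 348.6 resid mm [-2.   1.8  2.8  1.3  1.5 -2.1 -2.2 -1.1]
scale [0.4494 0.2232] th 348.6 resid mm [-2.6  2.5  3.6  1.7  2.1 -2.7 -3.  -1.4]
drip [ 0.6818 -0.1664] th 12.6 resid mm [  8.1  -0.9   2.4  -1.9   2.6   2.1 -13.1   0.7]
pad [0.6833 0.1452] th 16.8 resid mm [-1.7  0.7  0.9  1.1  1.6 -0.6 -0.8 -1.2]
cork [0.4278 0.0265] th 78.4 resid mm [ 0.7 -0.1  0.2  0.4  0.9  0.3 -0.7  0.1 -0.8  1.1 -0.4 -1.8]
stirrer disc [[ 0.44269056 -0.25847183]] [0.09792777 0.05731171] plate [[ 0.4425061  -0.25906955]]
jar [[ 0.44769506 -0.26624314]]
bottle [[0.4214298  0.03137769]]
flask [[0.44695628 0.23108025]] [[0.44833279 0.22822039]]
beaker [[ 0.68593039 -0.16650948]] [[ 0.68561943 -0.16850087]]
```

```bash
cat >> h.py <<'E'
PL=dict(stirrer=(.4426,-.2588),scale=(.4497,.2218),pad=(.6833,.1452),cork=(.4278,.0265),drip=(.681,-.1675))
ZG=dict(jar=.078,flask=.106,beaker=.074,bottle=.119)
def st(t=""): print(t,"t",round(manip.get_time(),2),np.round(manip.get_position(),4),"w",round(manip.get_width(),4),"F",np.round(manip.get_contact_force(),2))
def go(x,y,z=.28): manip.move_to([x,y,z],ori(np.arctan2(y,x)))
def pick(v,x,y,f):
    go(x,y); manip.servo_line([x,y,ZG[v]+.06],rate=.25); manip.servo_line([x,y,ZG[v]],rate=.12);st("at")
    manip.command_gripper(0.0,f);st("grip"); manip.servo_line([x,y,ZG[v]+.03],rate=.06);manip.hold(.2);st("lift")
    manip.servo_line([x,y,.28],rate=.25)
def place(v,x,y):
    go(x,y); manip.hold(.2);st("above");p=manip.get_position()
    manip.servo_line([x,y,ZG[v]+.03],rate=.2); manip.servo_line([x,y,ZG[v]+.001],rate=.04);manip.hold(.2);st("down")
def release(v,x,y):
    manip.command_gripper(.085);manip.hold(.2);st("open")
    manip.servo_line([x,y,ZG[v]+.08],rate=.12);manip.servo_line([x,y,.28],rate=.25)
E
python3 - <<'E'
from h import *
exec(open("m2.py").read().split("sq=")[0])
fit("drip",[(330,38),(497,355),(190,510)],[(.053,.053),(.053,-.053),(-.053,-.053)],.02,0)
pick("jar",.4477,-.2662,30)
c=wrist();save(c,"g_jar");st("up")
E
```

```text
drip [ 0.6769 -0.1671] th 15.1 resid mm [ 0.4  0.1 -0.9  0.2  0.5 -0.3]
at t 9.83 [ 0.4483 -0.2666  0.0788] w 0.0854 F [ 0.27 -0.49  0.42]
grip t 10.24 [ 0.4482 -0.2665  0.0789] w 0.0521 F [-0.62  0.66  5.28]
lift t 11.09 [ 0.4475 -0.2661  0.1077] w 0.0522 F [ 0.08  0.48 -0.67]
up t 11.98 [ 0.4467 -0.2656  0.2783] w 0.0521 F [-0.06 -0.02 -1.08]
```

View pics/g_jar.png

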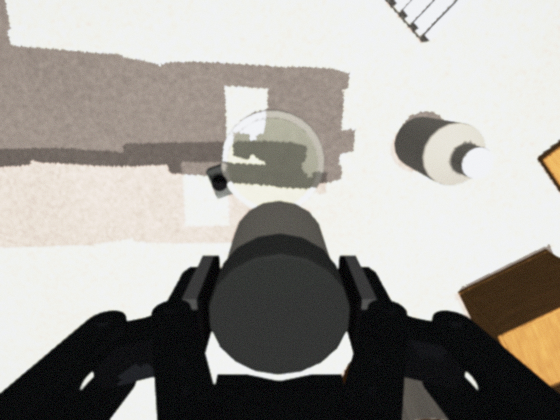

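The picture shows the jar held upright with its lid centre near (280,303), and the stirrer disc free at about (273,158). I'll refine the stirrer position and the jar's in-hand offset, then place the jar on the pad.

```bash
cat >> h.py <<'E'
def inhand(c,uv,xt):
    """tool y,z of a point at tool-x = xt seen at uv"""
    M=np.array(c["mount"]);p=undist(c,uv);d=np.c_[p,np.ones(len(p))]@M[:3,:3].T;o=M[:3,3]
    return (o+d*((xt-o[0])/d[:,0])[:,None])[:,1:]
E
python3 - <<'E'
from h import *
c=wrist();import pickle;pickle.dump(c,open("stir.pkl","wb"))
print("inhand",inhand(c,[(280,303),(280,236),(280,373),(209,303),(350,303)],-.0112))
save(c,"z2",(195,90,355,230),4)
x,y=PL["pad"];place("jar",x,y);c=manip.camera("side");save(c,"s1")
release("jar",x,y);manip.hold(.1);c=wrist();save(c,"w1");pickle.dump(c,open("w1.pkl","wb"))
E
```

```text
inhand [[ 0.00014454 -0.00429361]
 [ 0.00012593 -0.03029264]
 [ 0.0001676   0.02703653]
 [-0.02536322 -0.00426948]
 [ 0.02529315 -0.0042572 ]]
above t 13.97 [0.6834 0.144  0.2802] w 0.052 F [-0.41 -0.25 -1.33]
down t 16.05 [0.6832 0.1452 0.079 ] w 0.052 F [-2.14 -0.33  3.78]
open t 16.73 [0.6833 0.1452 0.079 ] w 0.085 F [-0.01  1.02 -0.  ]
```

View pics/z2.png

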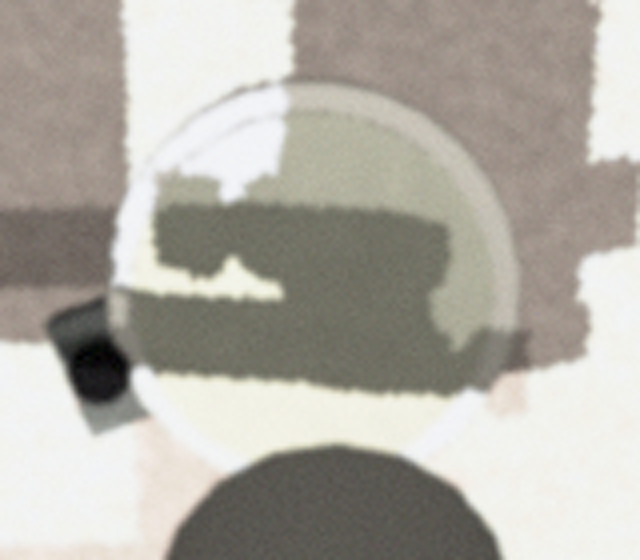

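View pics/w1.png

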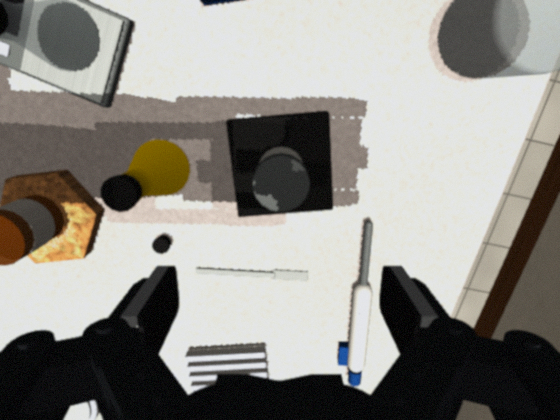

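```bash
python3 - <<'E'
from h import *
import pickle
from scipy.optimize import least_squares
c=pickle.load(open("stir.pkl","rb"))
def cf(pts,z):
    a=onplane(c,np.array(pts)/4+[195,90],z)[:,:2]
    r=least_squares(lambda v:np.hypot(*(a-v[:2]).T)-v[2],[*a.mean(0),.05]);print(np.round(r.x,4),np.round(r.fun*1e3,1))
cf([(112,285),(518,290),(310,80),(460,140),(165,155),(160,425),(505,370)],.01)
cf([(497,290),(310,108),(440,160),(180,172),(140,250),(490,225)],.02)
c=pickle.load(open("w1.pkl","rb"));print(onplane(c,[(281,182)],.09))
im=c["image"][95:235,200:360,::-1];cv2.imwrite("pics/z3.png",cv2.resize(cv2.convertScaleAbs(im,alpha=1.6,beta=15),None,fx=4,fy=4))
E
```

```text
[ 0.441  -0.2622  0.0579] [-0.6 -1.1  1.1  0.6 -1.2  1.   0.1]
[ 0.4428 -0.2604  0.0496] [-0.4  0.3 -0.6 -0.2  0.1  0.8]
[[0.68257753 0.14490875 0.09      ]]
```

View pics/z3.png

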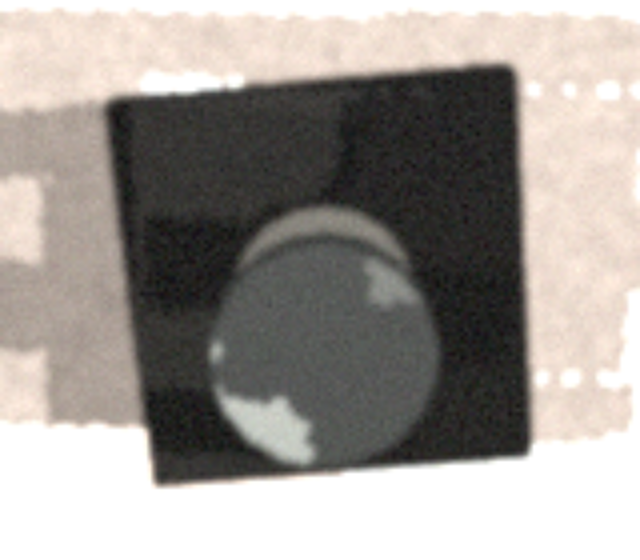

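The jar stands within about 1 mm of the pad centre. Next the flask goes to the stirrer.

```bash
python3 - <<'E'
from h import *
pick("flask",.448,.2293,35)
c=wrist();save(c,"g_flask");import pickle;pickle.dump(c,open("scale2.pkl","wb"))
c=manip.camera("side");save(c,"g_flask_s");st("up")
E
```

```text
at t 20.57 [0.4487 0.2296 0.1068] w 0.085 F [-0.26 -0.    0.07]
grip t 21.15 [0.4481 0.2293 0.1065] w 0.0287 F [-0.29 -0.51  4.65]
lift t 22.0 [0.4478 0.2292 0.1357] w 0.0283 F [-0.23  0.19 -1.71]
up t 22.82 [0.4469 0.2288 0.278 ] w 0.0283 F [ 0.22 -0.49 -0.78]
```

View pics/g_flask.png

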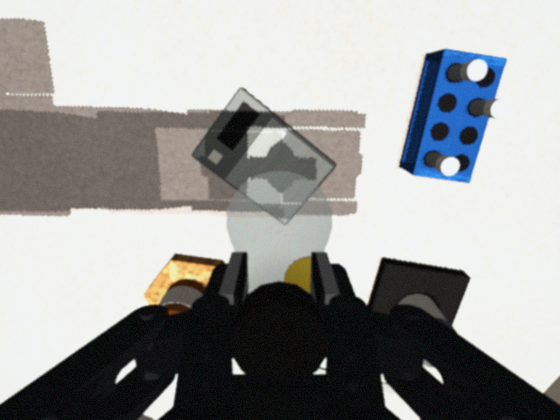

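View pics/g_flask_s.png

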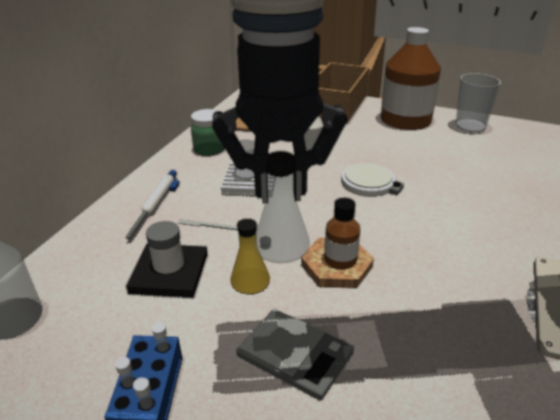

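```bash
python3 - <<'E'
from h import *
import pickle
c=pickle.load(open("scale2.pkl","rb"))
print("inhand stopper",inhand(c,[(280,282),(280,380),(232,331),(328,331)],-.0295),"foot",inhand(c,[(280,214)],.0865))
im=c["image"][75:235,180:350,::-1];cv2.imwrite("pics/z4.png",cv2.resize(cv2.convertScaleAbs(im,alpha=1.2,beta=5),None,fx=3.6,fy=3.6))
x,y=.4425,-.2603;place("flask",x,y)
release("flask",x,y);manip.hold(.1);c=wrist();save(c,"w2");pickle.dump(c,open("w2.pkl","wb"))
im=c["image"][95:255,195:365,::-1];cv2.imwrite("pics/z5.png",cv2.resize(cv2.convertScaleAbs(im,alpha=1.0),None,fx=3.6,fy=3.6))
E
```

```text
inhand stopper [[-0.00019706 -0.02390263]
 [-0.00017064  0.01206032]
 [-0.01494181 -0.00685595]
 [ 0.01457068 -0.00685807]] foot [[ 0.00011815 -0.00448164]]
above t 24.81 [ 0.4429 -0.2596  0.28  ] w 0.0286 F [ 0.44 -0.67 -1.58]
down t 26.75 [ 0.4425 -0.2603  0.107 ] w 0.0284 F [-0.39 -0.25 -1.18]
open t 27.54 [ 0.4425 -0.2603  0.107 ] w 0.0849 F [-0.66  0.11  0.13]
```

View pics/z4.png

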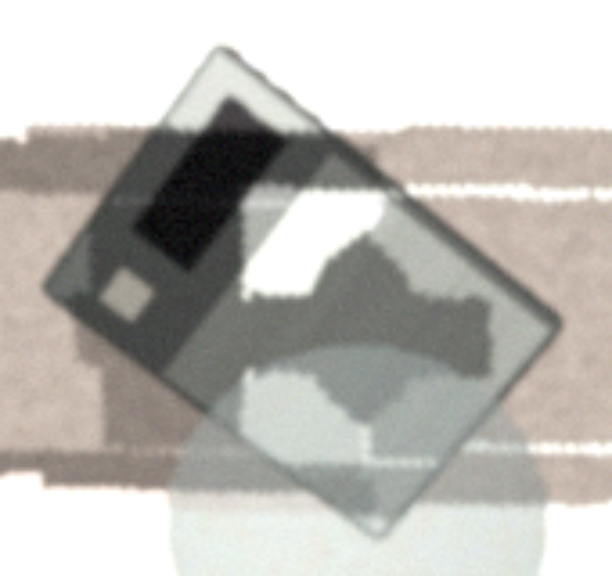

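View pics/z5.png

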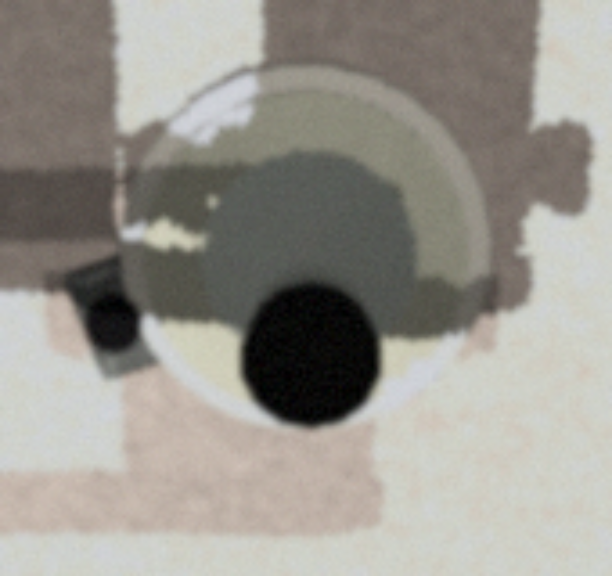

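```bash
python3 - <<'E'
exec(open("m2.py").read().split("sq=")[0])
w["s2"]=pickle.load(open("scale2.pkl","rb"));off["s2"]=(180,75)
b=[(-.089,.047),(.047,.047),(.047,-.047),(-.089,-.047)]
for z in(.006,.012,.016): v=fit("s2",[(220,46),(562,322),(380,538),(43,290)],b,z,0)
w2=pickle.load(open("w2.pkl","rb"))
a=P("s2",[(332,155),(165,375)],.018)
c,s=np.cos(v[2]),np.sin(v[2])
print("pan -x edge in body frame",(a-v[:2])@np.array([[c,-s],[s,c]]))
x,y=.6857,-.1672
pick("beaker",x,y,25)
c=wrist();save(c,"g_beaker");pickle.dump(c,open("drip2.pkl","wb"))
im=c["image"][70:230,195:365,::-1];cv2.imwrite("pics/z6.png",cv2.resize(cv2.convertScaleAbs(im,alpha=1.0),None,fx=3.6,fy=3.6))
E
```

```text
s2 [0.4503 0.2208] th 348.9 resid mm [-0.8  0.6  0.8  0.4  0.4 -0.8 -0.4 -0.3]
s2 [0.45   0.2219] th 348.9 resid mm [-1.6  1.5  1.9  0.9  1.3 -1.6 -1.6 -0.8]
s2 [0.4498 0.2226] th 348.9 resid mm [-2.2  2.1  2.7  1.2  1.8 -2.2 -2.3 -1.1]
pan -x edge in body frame [[-0.04202503  0.04119365]
 [-0.04195711 -0.04353697]]
at t 31.43 [ 0.6862 -0.1673  0.0745] w 0.0851 F [0.63 0.03 1.21]
grip t 31.83 [ 0.6863 -0.1673  0.0752] w 0.0523 F [-1.78  0.71  6.01]
lift t 32.68 [ 0.6854 -0.1671  0.1035] w 0.0523 F [-0.29  0.39 -1.17]
```

View pics/g_beaker.png

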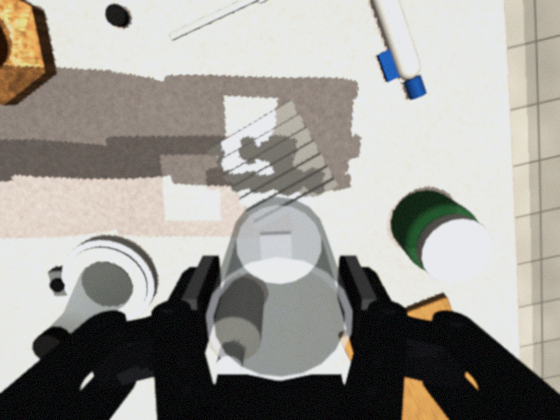

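View pics/z6.png

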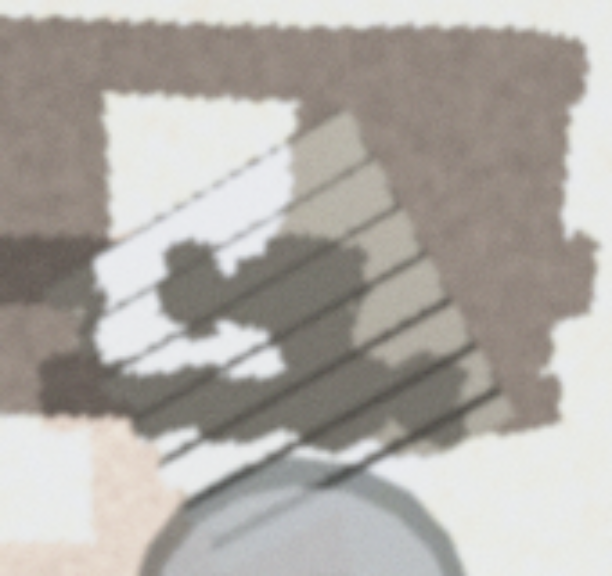

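```bash
python3 - <<'E'
exec(open("m2.py").read().split("sq=")[0])
w["d2"]=pickle.load(open("drip2.pkl","rb"));off["d2"]=(195,70)
fit("d2",[(350,108),(513,415),(45,297)],[(.053,.053),(.053,-.053),(-.053,.053)],.02,0)
x,y=.4501,.2217;place("beaker",x,y)
release("beaker",x,y);manip.hold(.1);c=wrist();save(c,"w3");pickle.dump(c,open("w3.pkl","wb"))
im=c["image"][75:235,180:350,::-1];cv2.imwrite("pics/z7.png",cv2.resize(cv2.convertScaleAbs(im,alpha=1.2),None,fx=3.6,fy=3.6))
E
```

```text
d2 [ 0.6774 -0.1686] th 16.7 resid mm [-0.8 -0.2  1.2 -0.6 -0.4  0.9]
above t 35.45 [0.4507 0.2212 0.2799] w 0.052 F [-0.23 -0.04 -0.7 ]
down t 37.56 [0.4495 0.2214 0.075 ] w 0.0523 F [-2.73 -1.14  5.98]
open t 38.19 [0.4501 0.2217 0.0749] w 0.085 F [ 0.06  0.22 -0.27]
```

View pics/z7.png

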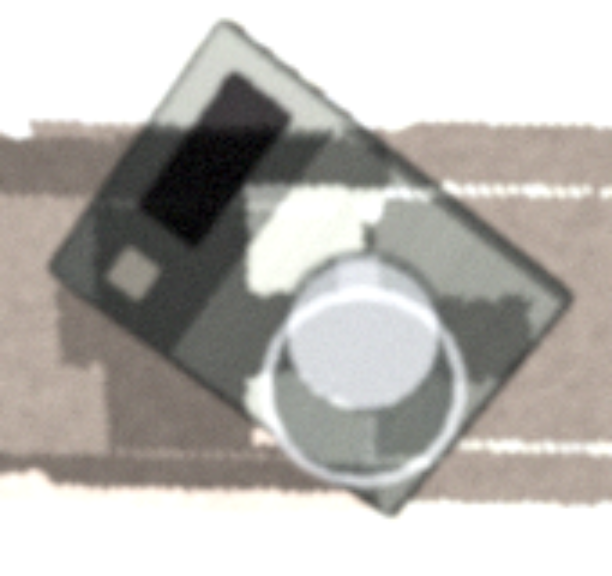

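```bash
python3 - <<'E'
from h import *
import pickle
pick("bottle",.422,.0305,45)
c=wrist();save(c,"g_bottle");pickle.dump(c,open("cork2.pkl","wb"))
im=c["image"][75:235,195:365,::-1];cv2.imwrite("pics/z8.png",cv2.resize(c["image"][70:230,195:365,::-1],None,fx=3.6,fy=3.6))
E
```

```text
at t 41.79 [0.4228 0.0306 0.1199] w 0.0849 F [-0.62  0.02  0.55]
grip t 42.32 [0.422  0.0305 0.1195] w 0.0331 F [-2.86  0.08  7.77]
lift t 43.17 [0.4217 0.0305 0.1487] w 0.0328 F [ 0.07  0.54 -1.91]
```

View pics/g_bottle.png

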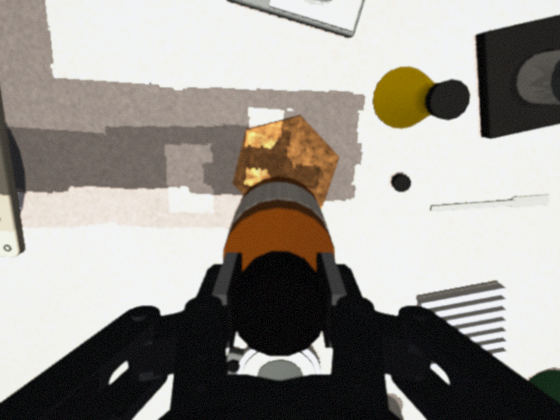

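View pics/z8.png

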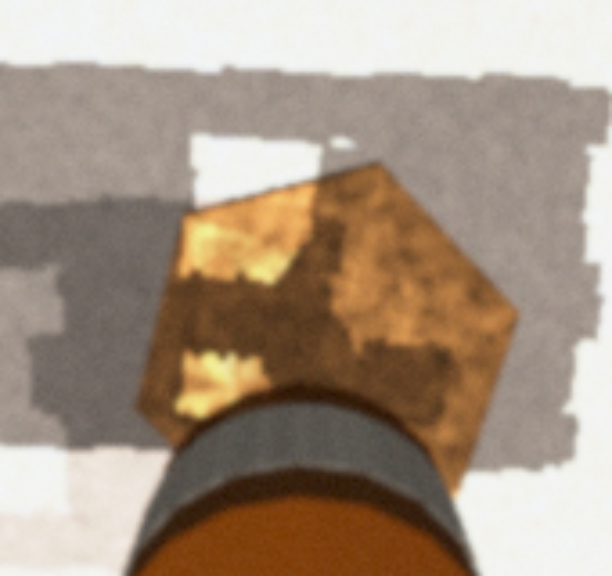

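```bash
python3 - <<'E'
exec(open("m2.py").read().split("sq=")[0])
w["c2"]=pickle.load(open("cork2.pkl","rb"));off["c2"]=(195,70)
t=-np.arange(6)*np.pi/3
fit("c2",[(380,162),(519,315),(137,405),(185,215)],(np.c_[np.cos(t),np.sin(t)]*.061)[[0,1,4,5]],.02,0)
x,y=.6775,-.1668;place("bottle",x,y)
release("bottle",x,y);manip.hold(.1);c=wrist();save(c,"w4");pickle.dump(c,open("w4.pkl","wb"))
cv2.imwrite("pics/z9.png",cv2.resize(c["image"][90:250,205:375,::-1],None,fx=3.6,fy=3.6))
c=manip.camera("side");save(c,"s4")
E
```

```text
c2 [0.4278 0.0264] th 78.1 resid mm [ 1.1 -0.4  0.3  0.8 -0.9 -0.5 -0.6  0.1]
above t 45.32 [ 0.6772 -0.1658  0.2806] w 0.0327 F [-0.42 -0.41 -2.1 ]
down t 47.2 [ 0.6775 -0.1668  0.1199] w 0.0331 F [ 0.25  0.35 -2.43]
open t 47.96 [ 0.6775 -0.1668  0.12  ] w 0.0852 F [-0.06  0.62  0.85]
```

View pics/z9.png

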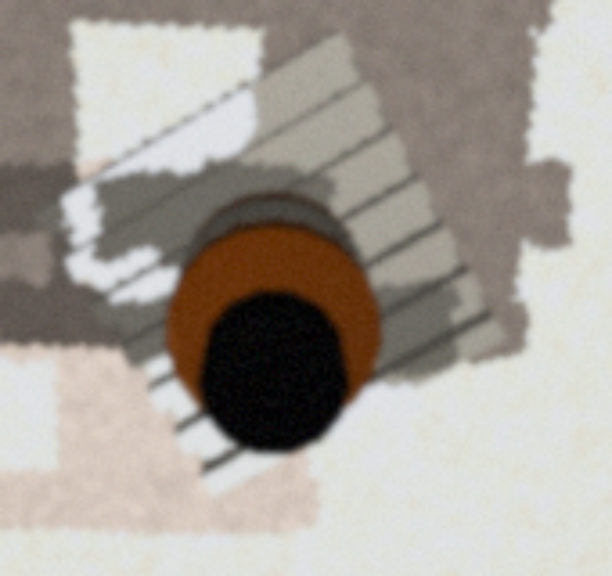

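View pics/s4.png

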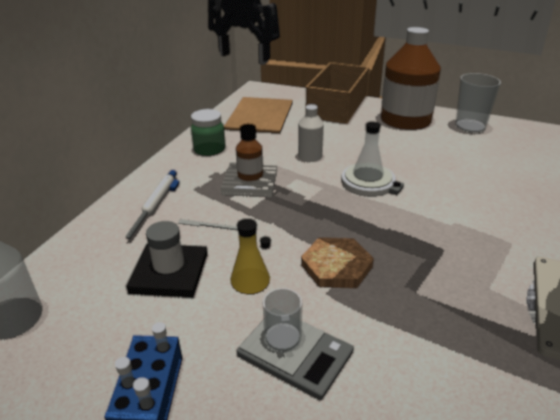

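```bash
python3 - <<'E'
exec(open("m2.py").read().split("sq=")[0])
def A(f,off,ptsz):
    c=pickle.load(open(f,"rb")); 
    for n,p,z in ptsz: print(f,n,np.round(onplane(c,np.array(p)/3.6+off,z)[:,:2],4).tolist())
    return c
c=A("w4.pkl",(205,90),[("cap",[(275,372)],.132),("corners",[(340,33),(510,345),(210,497)],.02)])
w["d3"]=c;off["d3"]=(205,90)
v=fit("d3",[(340,33),(510,345),(210,497)],[(.053,.053),(.053,-.053),(-.053,-.053)],.02,0)
def ov(c,name,o,things):
    im=cv2.resize(c["image"][:,:,::-1],None,fx=3.6,fy=3.6)
    for pts,col in things: cv2.polylines(im,[np.round(proj(c,pts)*3.6).astype(int)],True,col,1)
    cv2.imwrite(f"pics/{name}.png",im[int(o[1]*3.6):int(o[1]*3.6)+576,int(o[0]*3.6):int(o[0]*3.6)+612])
for x,y in [(.6775,-.1668)]:
    h=.053;ca,sa=np.cos(v[2]),np.sin(v[2]);q=np.array([(h,h),(h,-h),(-h,-h),(-h,h)])@np.array([[ca,sa],[-sa,ca]])+v[:2]
    ov(c,"o1",(205,90),[(circ(x,y,.02,.028),(0,0,255)),(circ(x,y,.086,.028),(0,0,255)),(circ(x,y,.132,.017),(0,255,255)),(np.c_[q,[.02]*4],(0,255,0))])
E
```

```text
w4.pkl cap [[0.6778, -0.1662]]
w4.pkl corners [[0.7129, -0.1029], [0.7435, -0.2061], [0.6403, -0.2329]]
d3 [ 0.6771 -0.1684] th 15.7 resid mm [ 0.9 -0.1 -1.   1.   0.1 -0.9]
```

View pics/o1.png

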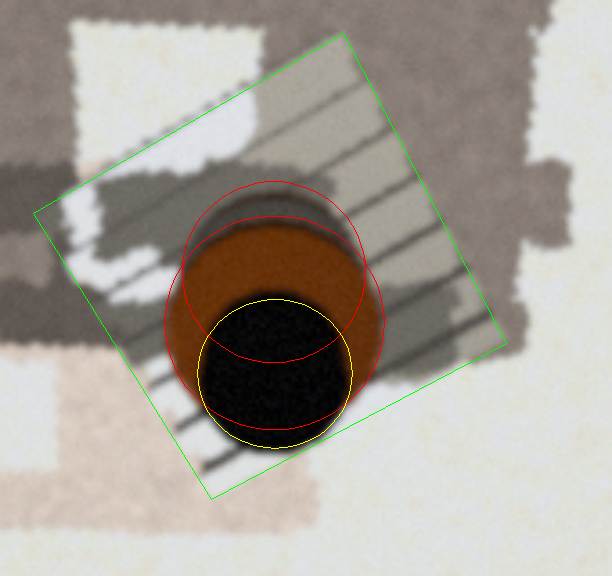

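The bottle base is about 1 mm from the drip stand centre. The last move is the jar to the cork.

```bash
cat > ov.py <<'E'
from h import *
import pickle
def ov(c,name,o,things):
    im=cv2.resize(c["image"][:,:,::-1],None,fx=3.6,fy=3.6)
    for pts,col in things: cv2.polylines(im,[np.round(proj(c,pts)*3.6).astype(int)],True,col,1)
    cv2.imwrite(f"pics/{name}.png",im[int(o[1]*3.6):int(o[1]*3.6)+576,int(o[0]*3.6):int(o[0]*3.6)+612])
E
python3 - <<'E'
from ov import *
pick("jar",.6832,.1452,30)
x,y=.4278,.0268;place("jar",x,y)
release("jar",x,y);manip.hold(.1);c=wrist();save(c,"w5");pickle.dump(c,open("w5.pkl","wb"))
t=np.radians(78.2)+np.arange(6)*np.pi/3
hx=np.c_[.4278+.061*np.cos(t),.0265+.061*np.sin(t),0*t+.02]
ov(c,"o5",(195,90),[(hx,(0,255,0)),(circ(x,y,.02,.025),(0,0,255)),(circ(x,y,.09,.0265),(0,255,255))])
c=pickle.load(open("w3.pkl","rb"));th=np.radians(-11.2);q=np.array([(1,1),(1,-1),(-1,-1),(-1,1)])*.043@np.array([[np.cos(th),np.sin(th)],[-np.sin(th),np.cos(th)]])+[.4501,.2217]
ov(c,"o3",(180,75),[(np.c_[q,[.02]*4],(0,255,0)),(circ(.4501,.2217,.02,.026),(0,0,255)),(circ(.4501,.2217,.092,.026),(0,255,255))])
c=pickle.load(open("w2.pkl","rb"));x,y=.4425,-.2603
ov(c,"o2",(195,95),[(circ(x,y,.02,.05),(0,255,0)),(circ(x,y,.02,.033),(0,0,255)),(circ(x,y,.136,.016),(0,255,255))])
go(.45,.35,.35);print(manip.get_time())
for n in("scene","side"): save(manip.camera(n),"f_"+n)
E
```

```text
at t 52.0 [0.6837 0.1453 0.0785] w 0.085 F [ 0.34  0.06 -0.29]
grip t 52.41 [0.6838 0.1453 0.0791] w 0.0521 F [-1.5   0.52  5.68]
lift t 53.26 [0.6829 0.1452 0.1075] w 0.0521 F [-0.39  0.07 -1.56]
above t 55.39 [0.4288 0.0271 0.2799] w 0.0524 F [ 0.56 -0.12 -1.54]
down t 57.48 [0.4271 0.0268 0.0789] w 0.0516 F [-2.56  0.38  5.54]
open t 58.11 [0.4278 0.0268 0.079 ] w 0.085 F [-1.05 -0.81  0.15]
60.9667
```

View pics/o5.png

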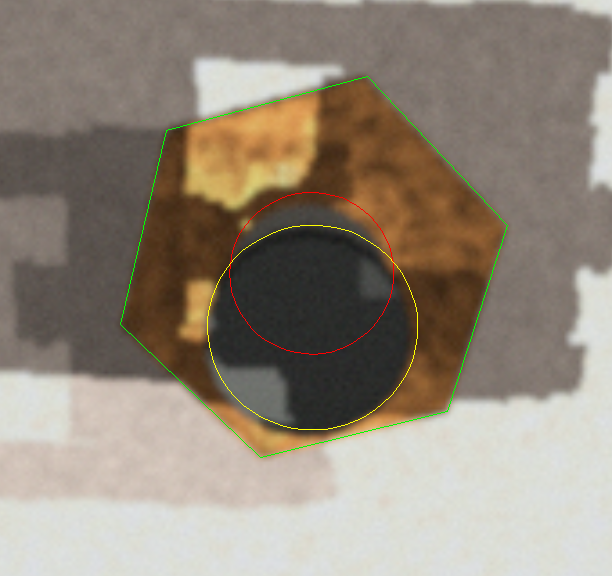

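View pics/o3.png

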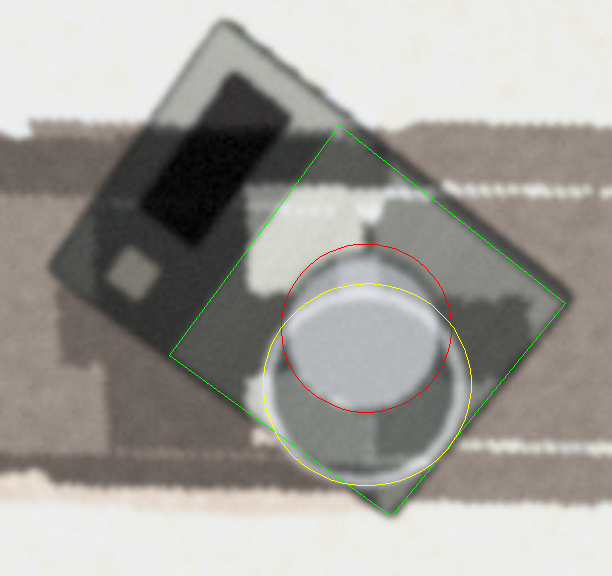

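View pics/o2.png

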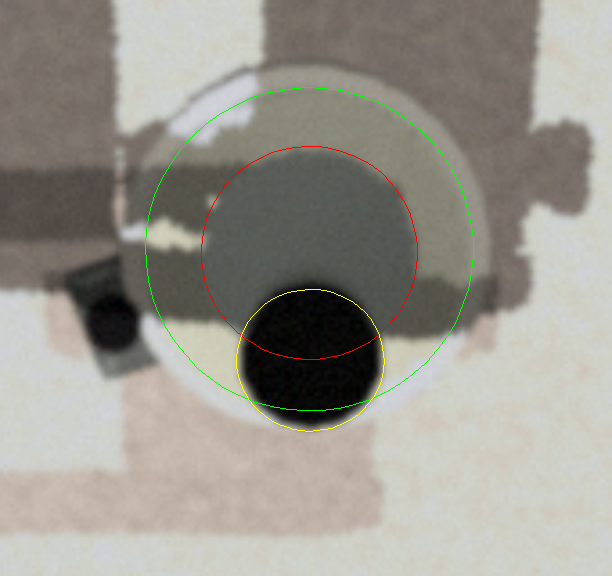

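View pics/f_scene.png

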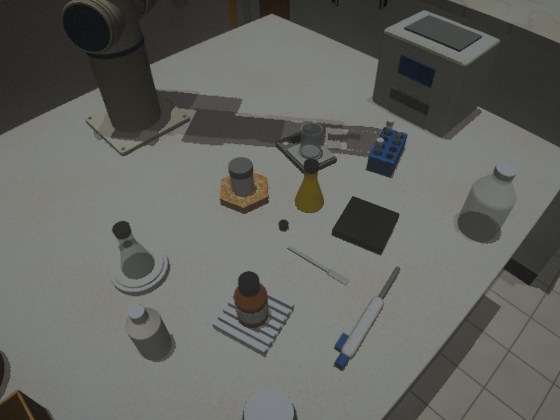

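View pics/f_side.png

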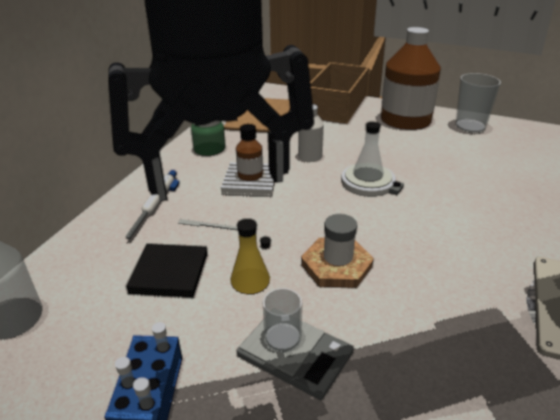

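The final pictures show all four vessels upright, within about 3 mm of their centres. The spare pad is empty and the arm is clear, so I'm handing in.

```bash
python3 - <<'E'
from rig import manip
manip.sign_off();print(manip.get_time())
E
```

```text
the job is handed in; nothing more can be done
the job is handed in; nothing more can be done
```

The job is done and handed in: all four vessels stand upright on their own places. I moved the jar to the spare pad, then the flask to the stirrer, the beaker to the scale pan, the bottle to the drip stand, and the jar from the pad to the cork mat. The yellow flask was left alone.

- **Time:** the clock read about 61 s at the last check before handing in, against the 120 s limit.
- **Force:** the largest wrist force component printed was about 8 N, but I only read it at a few moments of each move.
- **Centring:** wrist-camera checks after each placing put the vessels this far from the middle of their places:

| Vessel | Offset from centre |
|---|---|
| Bottle | about 1 mm |
| Flask | 1–2 mm |
| Jar | 1–2 mm |
| Beaker | 2–3 mm |

- **End state:** the last scene and side pictures show everything standing, the spare pad empty and the gripper clear.
- **Disagreement:** the scene and side cameras differed by 5–10 mm on some places. I used the wrist-camera fits instead, which lay between them for most of the points compared and repeated to about 2 mm.

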